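# Press a plug-in module down and slide it home under the drag spring

## Task

Seat the white plug-in module in the open amplifier housing without grasping it: with the fingertips press down hard on its orange thumb ledge so the springy deck sinks and the module's front gets below the dark crossbar, and, still pressing, slide it under the crossbar and the brass drag spring until it is fully home against the red end stop. Then let go and move clear, so that it stays clamped there. Do not lift the module, and leave the bottle, the cup and the two small plugs as they stand.

Things in the scene. Friction and masses are not known exactly. Their poses are not given: they have to be found in the camera images.
- housing: Open cast-aluminium amplifier housing fixed to the table, 240 (x) x 140 (y) mm (160 over the fins), walls 42 mm high. Origin: centre of its underside, on the table. +x is the direction in which the module slides home, +z up. A channel runs along x on its centre line (y = 0) between two rails 53 mm apart, rail tops 31 mm above the table.
- crossbar (a point): Middle of the lower near edge of the fixed dark steel crossbar over the channel: housing x = +34 mm, 49 mm above the table. The bar is 12 mm deep (x = +34 to +46), 79 mm wide, its top at 57 mm (bolt heads 60 mm).
- end_stop (a point): Middle of the upper edge of the red end stop's face, at housing x = +95 mm, 50 mm above the table. The module's front meets this face when fully home.
- module: Loose plug-in module, 115 (x) x 50 (y) mm, about 0.15 kg, lying in the channel on the springy deck, its x along the housing's +x. Origin: centre of its underside, 24 mm above the table at the start. Front (own x -15.5 to +57.5 mm): white block 30 mm high, so 5 mm too high for the crossbar and 8 to 24 mm short of it at the start. Rear (own x -57.5 to -15.5 mm): flat orange thumb ledge 18 mm high.
- ledge (a point): Point on the module where the white block's rear face, an upright step 12 mm high that a fingertip can push against, meets the orange ledge: own x = -15.5, y = 0, z = 18 mm, 42 mm above the table at the start. The ledge runs 42 mm back from here, 50 mm wide. Press it down 7 to 8 mm to pass the crossbar. With the module fully home this point is at housing x = +22 mm.
- home_point (a point): Point fixed on the housing (x = +37.5, y = 0, z = 19 mm) where the module's origin ends when fully home and let go: the deck then clamps it up against the crossbar, its underside about 19 mm above the table.
- deck (a joint): How far the springy black deck under the module is pressed down, m: 0 at the start (top 24 mm above the table), at most 0.010. It begins to sink at about 5 N (less the module's weight), then takes 0.9 N more per mm, about 14 N at the bottom. It moves only vertically, never tilts, and runs along the whole channel. Its surface is slick.
- leaf (a joint): Angle of the brass drag spring (blade 30 mm wide, 42 mm long), rad: 0 hanging, tip about 14 mm below its hinge, which is on the crossbar's far side (housing x = +48 mm, 51 mm high); it trails towards the end stop. The module lifts it in passing and it rubs on the white top with about 4 N. Module home: 0.2 or more while pressed, about 0.34 once let go.
- bottle: Water bottle with blue cap, 62 mm across, 190 mm high, standing; origin: centre of its underside. Leave alone.
- cup: Green cup, 72 mm across the rim, 85 mm high, standing; origin: centre of its underside. Leave alone.
- plug_a: Small white connector plug, 34 x 34 x 24 mm with a yellow disc on top (28 mm in all) and a steel nipple at its +x side; origin: centre of its underside. Leave alone.
- plug_b: A second plug like plug_a. Leave alone.
Things that resemble listed ones, but are neither listed nor needed, are in the scene too. Of the things that look like the module, the middle-sized one is meant.

How it is judged:
On the way, in this order (a step that is already met when the one before it is completed fails the run):
1. the fingers press the module down at least 4 mm while its front is still about the crossbar's near side (contact force between the fingers and module above 5 N and z of module in the frame of housing below 0.02 m and x of module in the frame of housing below -0.005 m), for 0.1 s.
2. the module is slid home under the crossbar and the drag spring by the fingers (contact force between the fingers and module above 2 N and x of module in the frame of housing above 0.0335 m and value of joint leaf above 0.12 rad), for 0.05 s.
At the end, for the whole second after the job is handed in: Module at rest, level and straight, within 4 mm of the end stop and 5 mm of the home point, its underside 12 to 21.5 mm high (held down under the crossbar), the drag spring lying on it (leaf above 0.25 rad); bottle, cup and plugs upright, within 20 mm of their starts (x of module in the frame of housing above 0.0335 m and z of module in the frame of housing between 0.012 and 0.0215 m and value of joint leaf above 0.25 rad and horizontal distance between module and home_point below 0.005 m and angle between the x axis of module and the x axis of housing, either way round below 0.08 rad and angle between module's own z axis and vertical below 0.06 rad and linear speed of module below 0.01 m/s and not (distance of bottle from where it was at the start of the episode above 0.02 m or angle between bottle's own z axis and vertical above 0.3 rad) and not (distance of cup from where it was at the start of the episode above 0.02 m or angle between cup's own z axis and vertical above 0.3 rad) and not (distance of plug_a from where it was at the start of the episode above 0.02 m or angle between plug_a's own z axis and vertical above 0.3 rad) and not (distance of plug_b from where it was at the start of the episode above 0.02 m or angle between plug_b's own z axis and vertical above 0.3 rad)); the robot touches nothing.
It fails at once if the module is lifted more than 10 mm above where it started, or tipped over 0.3 rad (z of module in the frame of housing above 0.034 m or angle between module's own z axis and vertical above 0.3 rad).
It fails at once if the bottle is moved more than 20 mm or tipped (distance of bottle from where it was at the start of the episode above 0.02 m or angle between bottle's own z axis and vertical above 0.3 rad).
It fails at once if the cup is moved more than 20 mm or tipped (distance of cup from where it was at the start of the episode above 0.02 m or angle between cup's own z axis and vertical above 0.3 rad).
It fails at once if the plug_a is moved more than 20 mm or tipped (distance of plug_a from where it was at the start of the episode above 0.02 m or angle between plug_a's own z axis and vertical above 0.3 rad).
It fails at once if the plug_b is moved more than 20 mm or tipped (distance of plug_b from where it was at the start of the episode above 0.02 m or angle between plug_b's own z axis and vertical above 0.3 rad).
It also fails if it takes over 42 s, if anything falls off the work surface, if the arm or the gripper's body presses on something with over 40 N, if the wrist force passes 120 N, or if a joint passes its speed limit or range.

## Robot

A 7-joint arm with a two-finger parallel gripper is mounted at the origin on the work surface. World frame = base frame: x ahead of the robot, y to its left, z up, the work surface at z = 0. Lengths are in m, angles in rad, forces in N, time in s.
With the tool pointing down it reaches from about 0.35 to 0.9 m from the base axis. Payload 8.1 kg.
Tool frame: the origin (TCP) lies at the very end of the fingers, on their centre line; the grasp point (between the pads) lies 19 mm behind it; z points along the fingers, y is the line along which they close (so a half turn about z gives the same grasp; the last joint's range is limited). The gripper opens to 92 mm and grips with 3 to 60 N. Pads are 19 mm wide; open, the fingers measure 130 mm over their backs; the gripper's body (75 mm by 190 mm) begins 47 mm behind the grasp point.
Start: joints at [1.105, 0.434, 0.025, 1.573, -0.012, 1.134, -0.075], TCP at [0.222, -0.584, 0.227] pointing down, gripper open.
Joint ranges: [-2.62, 2.62], [-0.44, 2.09], [-1.27, 1.32], [0.08, 2.57], [-1.32, 4.46], [0.12, 2], [-2.74, 2.74]. Speed limits (rad/s): [2.22, 2.22, 3.01, 3.01, 3.14, 3.14, 3.14].

## Interface

Orientations are given as a rotation vector (axis times angle).
In Python, from cell import readout, cams, job gives the robot as it stands.
- The arm moves only by the tool drive_tool, never from a script. Its argument "commands" is a list of rows, each a list of 3 entries, a list of its own where there are three numbers: the turn, a rotation vector about the tool's x, y, z in rad, then the shift along the tool's x, y, z in cm, then the gripper's target within -1 to 1 (fully open at 1, half-way at 0, shut at -1). A call has 1 to 20 rows; each row is the pose to reach, as a shift and turn from the pose commanded when the call began, along the tool's axes at that moment; what a row does not reach only later rows make up. A row lasts 1/12 s, in which the tool goes at most 41.7 mm and 7.16 degrees, less where a joint would pass 70% of its speed; a pose out of reach is approached as far as the arm can. A call with a gripper value outside its range is refused whole. The fingers move at their own pace and stop on an object; "newtons" is the grip in N (left out, the last holds). Time passes only in rows, so rows that repeat a pose let the fingers close. It gives the time, the measured TCP pose, the force, the opening and the grip force at its end, in the units of the state.
- readout.observe(): the state, without advancing time (a new reading comes with each control period).
- cams.get_image(name): name is "scene" or "top" or "wrist"; returns the picture (400x640x3 uint8, blue, green, red); there is no depth.
- cams.camera_info(name): a dict with "camera_matrix" (3x3 intrinsics, pixels), "R" (3x3) and "t" (3): a world point X has camera coordinates R X + t. Camera axes: x right, y down, z forward; pixel columns grow to the right and rows downward; lengths in m; the calibration is good to about 2 mm. A picture is of the moment at which its call begins: read the wrist's pose just before it. camera_info takes no time and is no camera call; for the wrist camera it gives the pose at the moment of the call.
- job.sign_off(): hands the job in; it is judged then, once.
The state is a dict: "clock": time; "joints": joint angles; "dq": joint speeds; "joint_efforts": joint torques, N m; "position": TCP position; "ee_rot": TCP orientation; "force": force on the tool from outside, world axes, zero at the start; "ft_torque": the same for the moment, N m; "width": opening from 0.0 (shut) to 1.0 (fully open); "gripper_force": force on a finger pad.
Only numpy, scipy, OpenCV 4.12 (cv2) and the standard library are available. Lean on these libraries where they do the work, as an engineer would, in place of code of your own. Each camera call takes 0.05 s, during which the arm holds its last target. There are 200 camera calls.

## Working session

There is one attempt and no reset: what is moved stays moved. The work goes in short steps, Python scripts to look and compute and a tool call to move; the robot and the scene stay as the last step left them, time stands still between calls to the robot, and variables do not carry over. Pictures are saved under pics/ and viewed, at most 10 in all, crops included, and the job is handed in when it is done.

Besides the shell and the picture viewer there is one more tool, called after "Call:" as a command line: name --argument value ..., lists and objects as JSON in quotes. drive_tool: Moves the arm, as the interface text tells. Its arguments: {"type":"object","properties":{"commands":{"type":"array"},"newtons":{"type":"number"}},"required":["commands"]}

```bash
mkdir -p pics
python3 - <<'E'
from cell import readout,cams
import cv2,numpy as np
s=readout.observe();print({k:np.round(s[k],3) for k in('clock','position','ee_rot','force','width')})
for n in('scene','top'):
    cv2.imwrite(f'pics/{n}0.png',cams.get_image(n));i=cams.camera_info(n);print(n,np.round(i['camera_matrix'],1).tolist(),np.round(i['R'],3).tolist(),np.round(i['t'],3))
E
```

```text
{'clock': np.float64(0.0), 'position': array([ 0.222, -0.584,  0.226]), 'ee_rot': array([-3.089e+00, -5.660e-01,  1.000e-03]), 'force': array([-0.171, -0.126, -0.798]), 'width': np.float64(0.999)}
scene [[495.9, 0.0, 321.7], [0.0, 495.9, 202.6], [0.0, 0.0, 1.0]] [[0.567, 0.824, 0.011], [0.716, -0.486, -0.501], [-0.407, 0.291, -0.866]] [-0.317 -0.367  1.386]
top [[484.4, 0.0, 327.3], [0.0, 484.4, 201.0], [0.0, 0.0, 1.0]] [[-0.01, -1.0, -0.023], [-0.999, 0.011, -0.047], [0.047, 0.023, -0.999]] [0.037 0.564 1.283]
```

View pics/scene0.png

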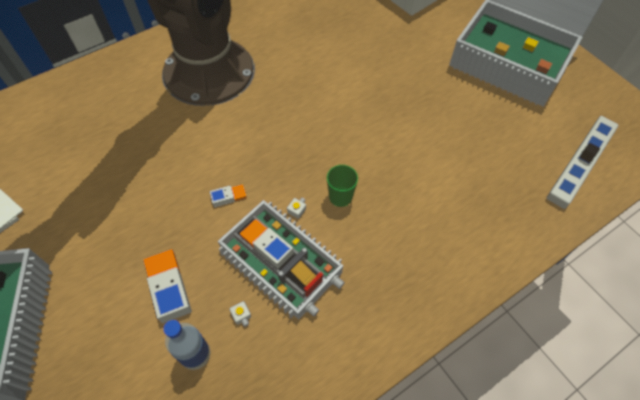

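View pics/top0.png

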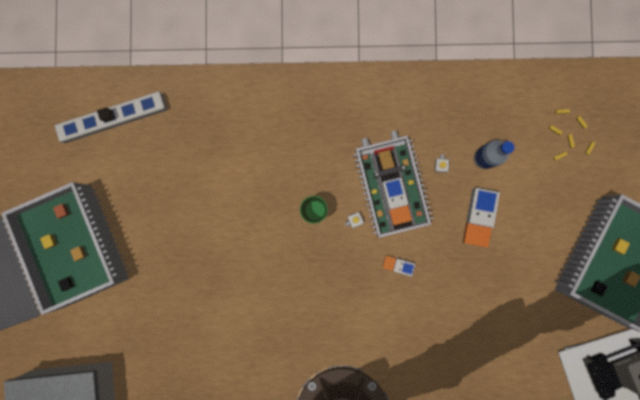

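Three things look like the module in the top view: large (482,217), small (400,266) and middle-sized (397,200). The middle-sized one lies in the housing's channel, so it fits. I'll confirm that in a crop and measure it.

```bash
cat > h.py <<'E'
import cv2,numpy as np
from cell import readout,cams
def ray(info,uv,z):
    K,R,t=(np.array(info[k]) for k in('camera_matrix','R','t'))
    d=R.T@np.linalg.solve(K,[uv[0],uv[1],1]);c=-R.T@t
    return c+d*(z-c[2])/d[2]
def proj(info,X):
    K,R,t=(np.array(info[k]) for k in('camera_matrix','R','t'))
    p=K@(R@np.array(X)+t);return p[:2]/p[2]
def blobs(img,lo,hi,amin=30):
    m=cv2.inRange(cv2.cvtColor(img,cv2.COLOR_BGR2HSV),lo,hi)
    c,_=cv2.findContours(m,cv2.RETR_EXTERNAL,cv2.CHAIN_APPROX_NONE)
    return [(cv2.contourArea(k),cv2.minAreaRect(k)) for k in c if cv2.contourArea(k)>amin]
ORANGE=((8,190,150),(17,255,255)); BLUE=((105,120,90),(125,255,255))
E
python3 - <<'E'
from h import *
im=cv2.imread('pics/top0.png');i=cams.camera_info('top')
cv2.imwrite('pics/crop.png',cv2.resize(im[120:290,330:520],None,fx=4,fy=3.5,interpolation=cv2.INTER_CUBIC)[:600])
for n,c,z in(('orange',ORANGE,.042),('blue',BLUE,.054)):
    for a,r in blobs(im,*c): print(n,a,np.round(r[0]),np.round(r[1]),round(r[2]),np.round(ray(i,r[0],z),3))
for n,uv,z in(('corners',(357,150),.042),('',(409,138),.042),('',(430,224),.042),('',(379,236),.042),('bottle',(490,158),0.0),('cup',(314,210),.085),('pa',(355,220),.028),('pb',(442,165),.028)): print(n,np.round(ray(i,uv,z),3))
E
```

```text
blue 51.0 [408. 268.] [8. 8.] 14 [ 0.387 -0.174  0.054]
blue 260.5 [486. 201.] [17. 17.] 11 [ 0.557 -0.377  0.054]
blue 140.0 [394. 188.] [13. 12.] 74 [ 0.594 -0.142  0.054]
blue 88.5 [508. 147.] [10. 11.] 90 [ 0.696 -0.437  0.054]
blue 58.0 [ 70. 129.] [7. 9.] 72 [0.761 0.71  0.054]
blue 56.0 [ 89. 122.] [8. 9.] 76 [0.778 0.658 0.054]
blue 55.0 [128. 110.] [7. 9.] 72 [0.81  0.556 0.054]
blue 49.5 [147. 103.] [7. 9.] 68 [0.826 0.503 0.054]
corners [ 0.696 -0.049  0.042]
 [ 0.726 -0.185  0.042]
 [ 0.5   -0.236  0.042]
 [ 0.47  -0.103  0.042]
bottle [ 0.676 -0.408  0.   ]
cup [0.538 0.064 0.085]
pa [ 0.512 -0.042  0.028]
pb [ 0.655 -0.273  0.028]
```

View pics/crop.png

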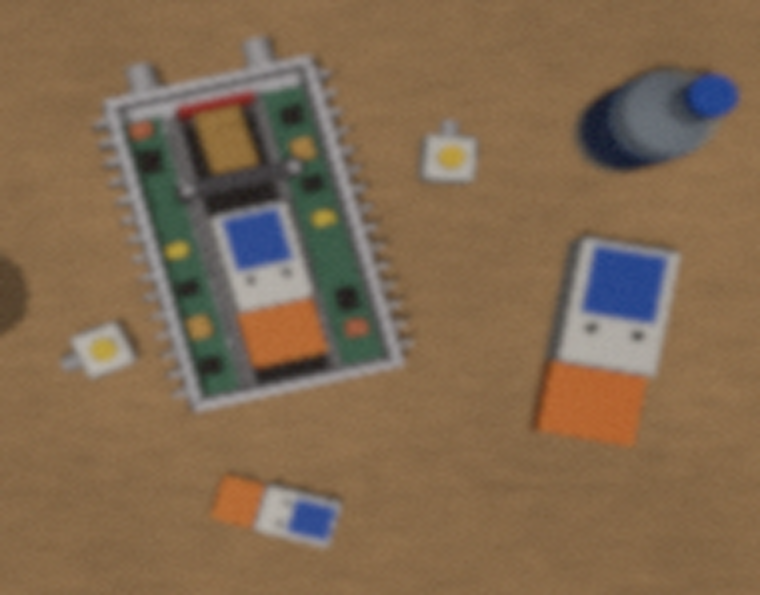

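The crop confirms it: the middle-sized module lies in the channel. Its orange ledge is at crop (285,335) and the step at crop (272,308), which is top-view pixel (398,208). The housing's yaw is about 0.23 rad. I'll move to hover above it with the fingers shut.

Call:
drive_tool --commands '[[[0,0,0.07],[20,-15,2],-1],[[0,0,0.134],[41,-29.5,6],-1],[[0,0,0.134],[41,-29.5,6],-1],[[0,0,0.134],[41,-29.5,6],-1],[[0,0,0.134],[41,-29.5,6],-1],[[0,0,0.134],[41,-29.5,6],-1],[[0,0,0.134],[41,-29.5,6],-1],[[0,0,0.134],[41,-29.5,6],-1],[[0,0,0.134],[41,-29.5,6],-1],[[0,0,0.134],[41,-29.5,6],-1],[[0,0,0.134],[41,-29.5,6],-1],[[0,0,0.134],[41,-29.5,6],-1],[[0,0,0.134],[41,-29.5,6],-1],[[0,0,0.134],[41,-29.5,6],-1],[[0,0,0.134],[41,-29.5,6],-1],[[0,0,0.134],[41,-29.5,6],-1],[[0,0,0.134],[41,-29.5,6],-1],[[0,0,0.134],[41,-29.5,6],-1]]'

```text
clock: 1.6
position: [0.4998, -0.1646, 0.1669]
ee_rot: [3.121, 0.354, -0.0]
force: [-0.5, -0.2, 1.0]
width: 0.005
gripper_force: 0.0
```

Run:
```python
from h import *
s=readout.observe();print({k:np.round(s[k],3) for k in('clock','position','ee_rot','force','width')})
i=cams.camera_info('wrist');im=cams.get_image('wrist');cv2.imwrite('pics/w1.png',im)
print(np.round(-i['R'].T@i['t'],3),np.round(i['R'],2).tolist())
for n,c,z in(('orange',((3,150,120),(18,255,255)),.042),('blue',BLUE,.054)):
    for a,r in blobs(im,*c,300): print(n,a,np.round(r[0]),np.round(r[1]),round(r[2]),np.round([ray(i,p,z)[:2] for p in cv2.boxPoints(r)],4).tolist())
```

```text
{'clock': np.float64(1.6), 'position': array([ 0.5  , -0.165,  0.167]), 'ee_rot': array([ 3.121,  0.354, -0.   ]), 'force': array([-0.479, -0.166,  1.041]), 'width': np.float64(0.005)}
[ 0.569 -0.148  0.324] [[0.22, -0.97, 0.0], [-0.94, -0.22, 0.27], [-0.26, -0.06, -0.96]]
orange 1775.0 [475. 255.] [67. 48.] 28 [[0.4616, -0.3019], [0.5116, -0.3085], [0.4928, -0.3816], [0.4404, -0.378]]
orange 1981.5 [314. 172.] [41. 50.] 90 [[0.5383, -0.1292], [0.5491, -0.1759], [0.5099, -0.1858], [0.4988, -0.1373]]
blue 2203.0 [538. 189.] [44. 58.] 33 [[0.5407, -0.3405], [0.59, -0.3506], [0.5772, -0.3936], [0.5261, -0.3853]]
blue 1855.5 [312.  93.] [46. 41.] 90 [[0.608, -0.1185], [0.6159, -0.1527], [0.5794, -0.1617], [0.5712, -0.1262]]
blue 4214.5 [599.  65.] [72. 85.] 86 [[0.685, -0.3239], [0.7047, -0.3906], [0.6552, -0.4232], [0.6341, -0.3525]]
```

View pics/w1.png

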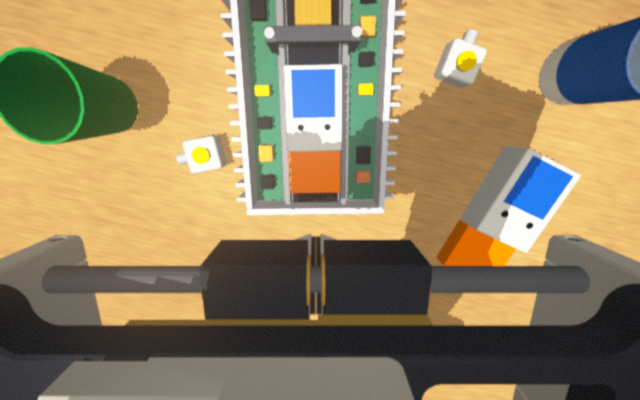

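The wrist view shows the ledge at (314,172), its front edge at row 152, and the crossbar ahead at row 35. That puts the step at about (0.5445, -0.1525) with yaw 0.225, and the tool is already aligned. I'll descend to just above the ledge, behind the step.

Call:
drive_tool --commands '[[[0,0,0],[3.3,-0.2,3],-1],[[0,0,0],[3.3,-0.2,6],-1],[[0,0,0],[3.3,-0.2,9],-1],[[0,0,0],[3.3,-0.2,11],-1],[[0,0,0],[3.3,-0.2,11.4],-1],[[0,0,0],[3.3,-0.2,11.4],-1],[[0,0,0],[3.3,-0.2,11.4],-1]]'

```text
clock: 2.23
position: [0.5326, -0.1541, 0.0537]
ee_rot: [3.121, 0.357, 0.001]
force: [0.3, -0.8, 0.8]
width: 0.004
gripper_force: 0.0
```

Run:
```python
from h import *
s=readout.observe();print({k:np.round(s[k],4) for k in('clock','position','ee_rot','force')})
i=cams.camera_info('wrist');im=cams.get_image('wrist');cv2.imwrite('pics/w2.png',im)
p=s['position'];print('tcp px',proj(i,p))
for a,r in blobs(im,(3,150,120),(18,255,255),300): print(a,np.round(r[0]),np.round(r[1]),round(r[2]),np.round([ray(i,q,.042)[:2] for q in cv2.boxPoints(r)],4).tolist())
for f in ([.5445,-.1525,.042],[.5445,-.1525,.054]):print(proj(i,f))
```

```text
{'clock': np.float64(2.2333), 'position': array([ 0.5326, -0.1541,  0.0537]), 'ee_rot': array([3.1208e+00, 3.5740e-01, 1.4000e-03]), 'force': array([ 0.2506, -0.7522,  0.8297])}
tcp px [316.33813444 249.86343497]
333.0 [521. 318.] [19. 28.] 36 [[0.5039, -0.2925], [0.5226, -0.2962], [0.5169, -0.3097], [0.4979, -0.3064]]
640.5 [318. 234.] [11. 79.] 90 [[0.5365, -0.1296], [0.5476, -0.1771], [0.5405, -0.179], [0.5294, -0.131]]
[318.08160011 224.0440063 ]
[318.27347953 230.91143524]
```

View pics/w2.png

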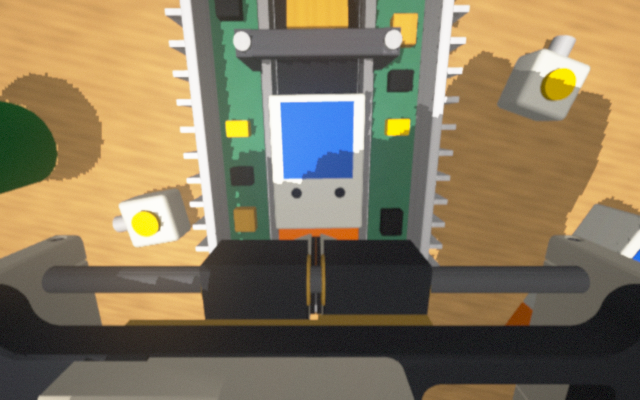

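The fingers are centred on the channel (TCP at pixel (316,250), step edge at row 230) and a few mm behind the step. Next I'll press straight down.

Call:
drive_tool --commands '[[[0,0,0],[0,0,0.6],-1],[[0,0,0],[0,0,1.0],-1],[[0,0,0],[0,0,1.2],-1],[[0,0,0],[0,0,1.4],-1],[[0,0,0],[0,0,1.6],-1],[[0,0,0],[0,0,1.8],-1],[[0,0,0],[0,0,2.0],-1],[[0,0,0],[0,0,2.0],-1],[[0,0,0],[0,0,2.0],-1]]'

```text
clock: 3.03
position: [0.5327, -0.1539, 0.0335]
ee_rot: [3.12, 0.358, 0.002]
force: [-2.1, -0.3, 10.6]
width: 0.008
gripper_force: 5.3
```

Call:
drive_tool --commands '[[[0,0,0],[0.3,0,0.03],-1],[[0,0,0],[0.7,0,0.03],-1],[[0,0,0],[1.1,0,0.03],-1],[[0,0,0],[1.5,0,0.03],-1],[[0,0,0],[1.9,0,0.03],-1],[[0,0,0],[2.3,0,0.03],-1],[[0,0,0],[2.7,0,0.03],-1],[[0,0,0],[3.1,0,0.03],-1],[[0,0,0],[3.5,0,0.03],-1],[[0,0,0],[4.0,0,0.03],-1],[[0,0,0],[4.0,0,0.03],-1]]'

```text
clock: 3.95
position: [0.571, -0.145, 0.0331]
ee_rot: [3.12, 0.358, -0.001]
force: [-3.2, -0.7, 10.2]
width: 0.01
gripper_force: 5.5
```

Run:
```python
from h import *
s=readout.observe();print({k:np.round(s[k],4) for k in('clock','position','force')})
cv2.imwrite('pics/w3.png',cams.get_image('wrist'))
```

```text
{'clock': np.float64(3.95), 'position': array([ 0.571 , -0.145 ,  0.0331]), 'force': array([-3.1841, -0.7278, 10.198 ])}
```

View pics/w3.png

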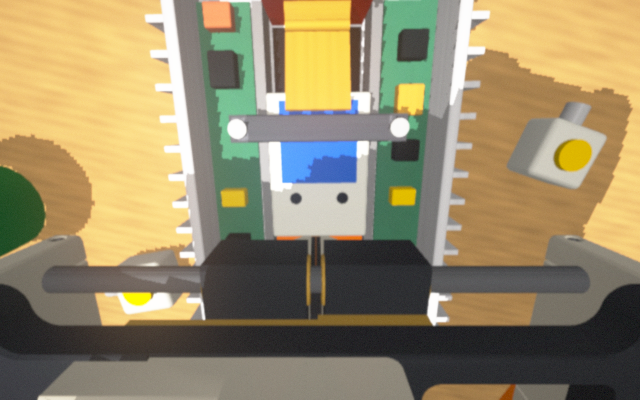

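The module's front (row 93) has passed under the crossbar (row 128) and the brass leaf. About 40 mm remains to the red stop, so I'll keep sliding.

Call:
drive_tool --commands '[[[0,0,0],[0.4,0,0],-1],[[0,0,0],[0.8,0,0],-1],[[0,0,0],[1.2,0,0],-1],[[0,0,0],[1.6,0,0],-1],[[0,0,0],[2.0,0,0],-1],[[0,0,0],[2.4,0,0],-1],[[0,0,0],[2.7,0,0],-1],[[0,0,0],[3.0,0,0],-1],[[0,0,0],[3.2,0,0],-1],[[0,0,0],[3.2,0,0],-1]]'

```text
clock: 4.83
position: [0.6003, -0.1382, 0.0324]
ee_rot: [3.121, 0.357, -0.006]
force: [-6.7, -1.2, 8.8]
width: 0.005
gripper_force: 5.5
```

Run:
```python
from h import *
s=readout.observe();print({k:np.round(s[k],4) for k in('clock','position','force')})
cv2.imwrite('pics/w4.png',cams.get_image('wrist')[:300])
```

```text
{'clock': np.float64(4.8333), 'position': array([ 0.6003, -0.1382,  0.0324]), 'force': array([-6.6861, -1.1896,  8.8324])}
```

View pics/w4.png

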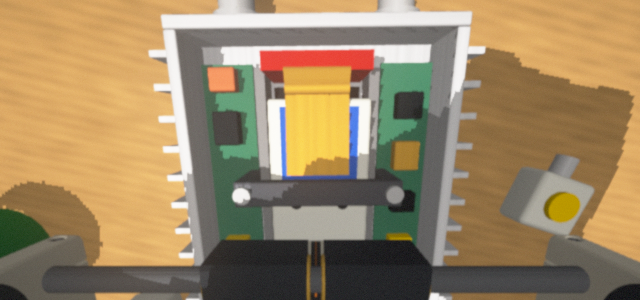

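The front edge (row 100) is still about 15 mm short of the red stop (its face ends at row 70). I'll continue until the force rises.

Call:
drive_tool --commands '[[[0,0,0],[0.4,0,0],-1],[[0,0,0],[0.8,0,0],-1],[[0,0,0],[1.1,0,0],-1],[[0,0,0],[1.3,0,0],-1],[[0,0,0],[1.4,0,0],-1],[[0,0,0],[1.4,0,0],-1]]'

```text
clock: 5.38
position: [0.6115, -0.1356, 0.0323]
ee_rot: [3.121, 0.356, -0.013]
force: [-15.1, -2.8, 16.1]
width: -0.0
gripper_force: 11.1
```

Call:
drive_tool --commands '[[[0,0,0],[0.2,0,0],-1],[[0,0,0],[0.4,0,0],-1],[[0,0,0],[0.4,0,0],-1]]'

```text
clock: 5.63
position: [0.6116, -0.1357, 0.0323]
ee_rot: [3.121, 0.355, -0.024]
force: [-28.3, -4.4, 28.4]
width: 0.005
gripper_force: 18.6
```

Run:
```python
from h import *
s=readout.observe();print({k:np.round(s[k],4) for k in('clock','position','force')})
cv2.imwrite('pics/w5.png',cv2.resize(cams.get_image('wrist')[:260,140:500],None,fx=2,fy=2))
```

```text
{'clock': np.float64(5.6333), 'position': array([ 0.6116, -0.1357,  0.0323]), 'force': array([-28.2969,  -4.3684,  28.4153])}
```

View pics/w5.png

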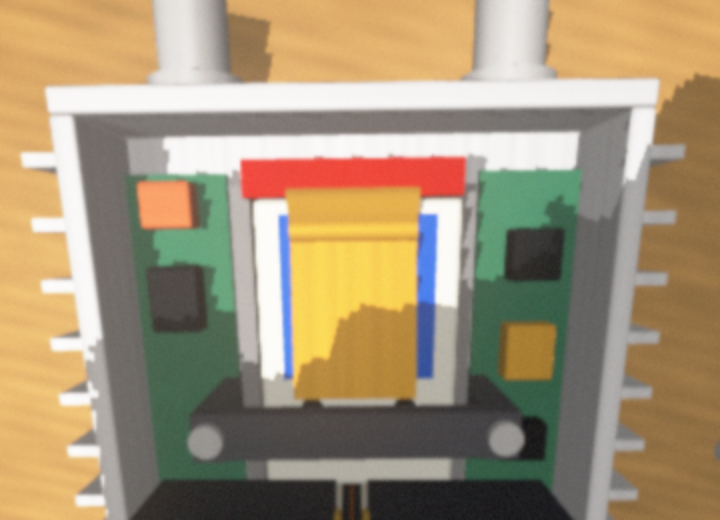

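The white front now meets the red stop and the leaf lies on the module, so it's home. I'll ease the forward push, lift straight up while still lightly against the stop, then back away and clear.

Call:
drive_tool --commands '[[[0,0,0],[-0.25,0,0],-1],[[0,0,0],[-0.4,0,0],-1],[[0,0,0],[-0.45,0,-0.3],-1],[[0,0,0],[-0.45,0,-0.6],-1],[[0,0,0],[-0.5,0,-0.9],-1],[[0,0,0],[-0.7,0,-1.2],-1],[[0,0,0],[-1.2,0,-1.7],-1],[[0,0,0],[-1.8,0,-3],-1],[[0,0,0],[-2.5,0,-5],-1],[[0,0,0],[-3,0,-8],-1],[[0,0,0],[-4,0,-11],-1],[[0,0,0],[-4,0,-11],-1],[[0,0,0],[-4,0,-11],-1]]'

```text
clock: 6.77
position: [0.5819, -0.1428, 0.1457]
ee_rot: [3.119, 0.357, 0.008]
force: [0.2, 0.6, -0.5]
width: 0.006
gripper_force: 0.0
```

Run:
```python
from h import *
s=readout.observe();print({k:np.round(s[k],4) for k in('clock','position','force')})
cv2.imwrite('pics/w6.png',cv2.resize(cams.get_image('wrist')[:260,140:500],None,fx=2,fy=2))
```

```text
{'clock': np.float64(6.7667), 'position': array([ 0.5819, -0.1428,  0.1457]), 'force': array([ 0.2124,  0.5556, -0.5464])}
```

View pics/w6.png

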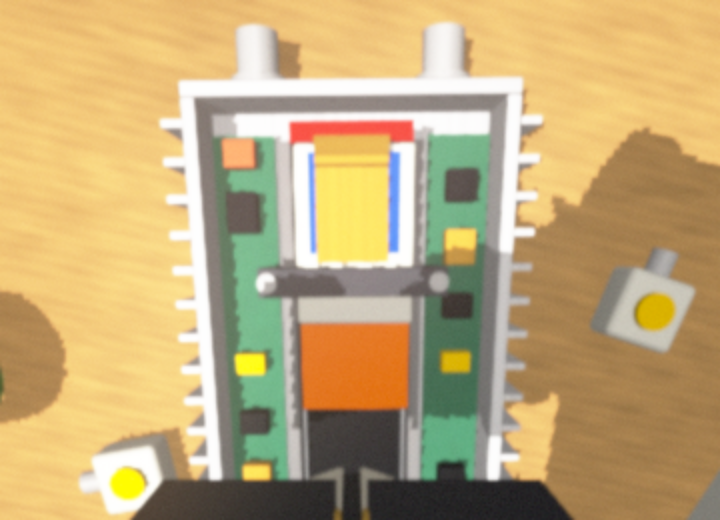

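The module is still straight, against the red stop (crop row 142) and clamped under the crossbar. The arm is clear, so I'm handing in.

```bash
python3 -c "
from cell import job;print(job.sign_off())"
```

```text
the job is handed in; nothing more can be done
None
```

The module was pressed down, slid home against the red end stop and let go. In the last picture it sits straight and clamped under the crossbar with the arm clear. The job is handed in at about 7 s on the clock, and no verdict came back.

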